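Check the charge of the red-taped battery pack

TASK

Four drill battery packs stand in the charger: check the charge of the one marked with red tape. With the closed fingertips press the orange charge button on its top gently, keep it down for two seconds, then let it go and draw the hand back a good 10 cm clear. Do not touch the other packs, leave every pack sitting in its bay, and do not disturb anything else on the bench.

Things in the scene. Friction and masses are not known exactly. Their poses are not given: they have to be found in the camera images.
- charger: four-bay battery charger fixed to the bench, grey and black plastic, 135 x 421 mm, bay walls 65 mm high, rail plates behind the packs up to 100 mm. Origin on the bench under the middle of the row of bays; y runs along the row (bays at y = -150, -50, 50, 150 mm), z up, front with the lamps at -x. Any pack may be in any bay.
- pack_red: loose battery pack, black and grey, 0.4 to 0.9 kg, with a loop of red tape 18 mm wide over its upper end on the +y side; 62 (x) x 75 (y) x 115 (z) mm, standing on end in a bay with 2 mm play, axes as the charger's. Origin at the centre of its underside, 25 mm above the bench when seated; its top face is 140 mm above the bench. Packs stand 25 mm apart.
- check_red_top (a point): centre of the top of the orange charge button of the red-taped pack: round, 16 mm across, standing 5.5 mm proud of the pack's top face, so 145.5 mm above the bench. z up; x and y as the charger's.
- check_red (a joint): travel of the charge button of the red-taped pack: 0 when up, 0.0035 m when fully down (straight down). It springs back by itself; it starts to move at 1.5 N and is fully down at 5 N. Count it pressed beyond 0.002 m. The pack is not to be pressed with more than 30 N.
- pack_yellow: loose battery pack, black and grey, 0.4 to 0.9 kg, with a loop of yellow tape 18 mm wide over its upper end on the +y side; 62 (x) x 75 (y) x 115 (z) mm, standing on end in a bay with 2 mm play, axes as the charger's. Origin at the centre of its underside, 25 mm above the bench when seated; its top face is 140 mm above the bench. Packs stand 25 mm apart.
- check_yellow_top (a point): centre of the top of the orange charge button of the yellow-taped pack: round, 16 mm across, standing 5.5 mm proud of the pack's top face, so 145.5 mm above the bench. z up; x and y as the charger's.
- check_yellow (a joint): travel of the charge button of the yellow-taped pack: 0 when up, 0.0035 m when fully down (straight down). It springs back by itself; it starts to move at 1.5 N and is fully down at 5 N.
- pack_blue: loose battery pack, black and grey, 0.4 to 0.9 kg, with a loop of blue tape 18 mm wide over its upper end on the +y side; 62 (x) x 75 (y) x 115 (z) mm, standing on end in a bay with 2 mm play, axes as the charger's. Origin at the centre of its underside, 25 mm above the bench when seated; its top face is 140 mm above the bench. Packs stand 25 mm apart.
- check_blue_top (a point): centre of the top of the orange charge button of the blue-taped pack: round, 16 mm across, standing 5.5 mm proud of the pack's top face, so 145.5 mm above the bench. z up; x and y as the charger's.
- check_blue (a joint): travel of the charge button of the blue-taped pack: 0 when up, 0.0035 m when fully down (straight down). It springs back by itself; it starts to move at 1.5 N and is fully down at 5 N.
- pack_white: loose battery pack, black and grey, 0.4 to 0.9 kg, with a loop of white tape 18 mm wide over its upper end on the +y side; 62 (x) x 75 (y) x 115 (z) mm, standing on end in a bay with 2 mm play, axes as the charger's. Origin at the centre of its underside, 25 mm above the bench when seated; its top face is 140 mm above the bench. Packs stand 25 mm apart.
- check_white_top (a point): centre of the top of the orange charge button of the white-taped pack: round, 16 mm across, standing 5.5 mm proud of the pack's top face, so 145.5 mm above the bench. z up; x and y as the charger's.
- check_white (a joint): travel of the charge button of the white-taped pack: 0 when up, 0.0035 m when fully down (straight down). It springs back by itself; it starts to move at 1.5 N and is fully down at 5 N.
- drill: loose cordless drill-driver standing on its own battery, 240 mm tall, 280 mm long along its x, origin at the middle of its foot; bystander
- cup: loose steel sampling cup with a handle, 92 mm across, 150 mm tall, origin at the centre of its underside; bystander
- mallet: loose wooden mallet lying down, head 125 x 75 x 75 mm, handle 260 mm long towards its own +y, origin under the head's centre; bystander in front of the charger
- sample0: loose amber sample bottle, 60 mm across, 150 mm tall, origin at the centre of its underside; bystander behind the charger
- sample1: loose amber sample bottle, 60 mm across, 150 mm tall, origin at the centre of its underside; bystander behind the charger
- bung: loose wooden cask bung, 54 mm across, 45 mm tall, origin at the centre of its underside; bystander behind the charger
Things that resemble listed ones, but are neither listed nor needed, are in the scene too. What is shaped like the pack_blue but pink or turquoise is not meant.

How it is judged:
By the outcome, as a careful person would: the job done as asked, in the order asked, and still so for the second after the job is handed in, with the robot touching nothing.
It also fails if it takes over 32 s, if anything falls off the work surface, if the arm or the gripper's body presses on something with over 40 N, if the wrist force passes 120 N, or if a joint passes its speed limit or range.

ROBOT

A 7-joint arm with a two-finger parallel gripper is mounted at the origin on the work surface. World frame = base frame: x ahead of the robot, y to its left, z up, the work surface at z = 0. Lengths are in m, angles in rad, forces in N, time in s.
With the tool pointing down it reaches from about 0.425 to 0.875 m from the base axis. Payload 4.7 kg.
Tool frame: the origin (TCP) lies on the centre line of the jaws, within the pads' length; the fingertips stand 22 mm ahead of it and the grasp point (between the pads) lies 3 mm ahead of it (ctrl.tcp_to_tips is the z of the fingertips in the tool frame, in m); z points along the fingers, y is the direction in which the jaws open and shut (so a half turn about z gives the same grasp; the last joint's range is limited). The gripper opens to 87 mm and grips with 3 to 60 N. Pads are 19 mm wide; open, the fingers measure 117 mm over their backs; the gripper's body (75 mm by 190 mm) begins 51 mm behind the grasp point.
Start: joints at [-1.134, 0.321, -0.07, 1.45, 0.023, 1.371, -0.057], TCP at [0.267, 0.593, 0.219] pointing down, gripper open.
Joint ranges: [-2.86, 2.86], [-0.3, 2.09], [-1.38, 1.24], [0.06, 2.45], [-1.56, 4.7], [0.09, 2.05], [-2.69, 2.69]. Speed limits (rad/s): [2.57, 2.57, 3.14, 3.14, 3.14, 3.14, 3.14].

INTERFACE

Orientations are given as a rotation vector (axis times angle).
In Python, from bench import ctrl, cams gives the robot as it stands.
- The arm moves only by the tool move_arm, never from a script. Its argument "deltas" is a list of rows, each an object with "linear": the shift along the tool's x, y, z as a fraction of full scale, a list of three; "turn": the turn, a rotation vector about the tool's x, y, z as a fraction of full scale, a list of three; "claw": the closure, from 0 (fully open) to 1 (shut). In form: [{"linear": [tx, ty, tz], "turn": [wx, wy, wz], "claw": claw}, ...]. A call has 1 to 20 rows; each row shifts and turns the commanded pose from where the row before left it, along the tool's axes as they then stand; what a row does not reach is not made up. Full scale, the value 1, is 0.03 m for a shift and 4 degrees for a turn. A row lasts 1/12 s, in which the tool goes at most 41.7 mm and 7.16 degrees, less where a joint would pass 70% of its speed; a pose out of reach is approached as far as the arm can. A call with a number of a shift or a turn outside -1 to 1 is refused whole. A call with a gripper value outside its range is refused whole. The fingers move at their own pace and stop on an object; "grip_force" is the grip in N (left out, the last holds). Time passes only in rows, so rows that do not move let the fingers close. It gives the time, the measured TCP pose, the force and the opening at its end, in the units of the state.
- ctrl.get_state(): the state, without advancing time (a new reading comes with each control period).
- cams.get_image(name): name is "side" or "top"; returns a dict with "image" (400x640x3 uint8, red, green, blue), "K" (3x3 intrinsics, pixels), "world_from_camera" (4x4, takes a point from camera to world coordinates). Camera axes: x right, y down, z forward; pixel columns grow to the right and rows downward; lengths in m; the calibration is good to about 2 mm. A picture is of the moment at which its call begins. There is no depth.
- ctrl.close_job(): hands the job in, once; it reports no verdict.
The state is a dict: "time": time; "joint_positions": joint angles; "qd": joint speeds; "joint_torque": joint torques, N m; "position": TCP position; "tool_rot": TCP orientation; "ft_force": force on the tool from outside, world axes, zero at the start; "torque": the same for the moment, N m; "grip_width": opening from 0.0 (shut) to 1.0 (fully open).
Only numpy, scipy, OpenCV 4.12 (cv2) and the standard library are available. Lean on these libraries where they do the work, as an engineer would, in place of code of your own. Each camera call takes 0.05 s, during which the arm holds its last target. There are 200 camera calls.

## Working session

There is one attempt and no reset: what is moved stays moved. The work goes in short steps, Python scripts to look and compute and a tool call to move; the robot and the scene stay as the last step left them, time stands still between calls to the robot, and variables do not carry over. Pictures are saved under pics/ and viewed, about 8 in all and at most 12, crops included, and the job is handed in when it is done.

Besides the shell and the picture viewer there is one more tool, called after ">>>" as name(argument=value, ...) on one line, values as JSON. move_arm: Moves the arm, as the interface text tells. Shift numbers are shares of 0.03 m and turn numbers shares of 4 degrees, none past 1 either way. Its arguments: {"type":"object","properties":{"deltas":{"type":"array"},"grip_force":{"type":"number"}},"required":["deltas"]}

```bash
mkdir -p pics; python3 - <<'E'
from bench import ctrl,cams
import cv2,numpy as np,pickle
s=ctrl.get_state();print(s, ctrl.tcp_to_tips)
d={}
for n in("top","side"):
    r=cams.get_image(n);d[n]=r;cv2.imwrite(f"pics/{n}0.png",r["image"][:,:,::-1]);print(n,r["K"],r["world_from_camera"])
pickle.dump(d,open("v0.pkl","wb"))
E
```

```text
{'time': 0.0, 'joint_positions': array([-1.13388021,  0.32180549, -0.07010809,  1.45166527,  0.02258141,
        1.37078024, -0.0569035 ]), 'qd': array([-0.00114898, -0.00036818, -0.00179049, -0.00080654,  0.00060952,
       -0.00133135, -0.00125674]), 'joint_torque': array([ 8.22711245e-04, -4.91286671e+01, -4.03750464e-01, -3.12522984e+01,
       -6.41619391e-02,  4.36263671e-02,  1.68750671e-04]), 'position': array([0.2665144 , 0.59224426, 0.21757794]), 'tool_rot': array([-6.59084338e-01, -3.07134818e+00,  2.89501571e-03]), 'ft_force': array([ 0.20928887, -1.70157409, -0.87474791]), 'torque': array([0.02494926, 0.01812832, 0.00293217]), 'grip_width': 0.9992237386318795} 0.022
top [[410.46914024   0.         322.75252743]
 [  0.         410.46914024 206.12372024]
 [  0.           0.           1.        ]] [[ 2.00747227e-02 -9.90133274e-01  1.38683470e-01  3.35141403e-01]
 [-9.99798066e-01 -2.00072963e-02  1.88039077e-03 -5.29317278e-04]
 [ 9.12843811e-04 -1.38693213e-01 -9.90334973e-01  1.64342290e+00]
 [ 0.00000000e+00  0.00000000e+00  0.00000000e+00  1.00000000e+00]]
side [[490.76561976   0.         315.70491547]
 [  0.         490.76561976 211.96904334]
 [  0.           0.           1.        ]] [[ 0.84037049 -0.40257127  0.36292398  0.03561298]
 [-0.54200462 -0.62057465  0.56667282 -0.82219653]
 [-0.00290478 -0.67292159 -0.73970811  1.18035994]
 [ 0.          0.          0.          1.        ]]
```

View pics/top0.png

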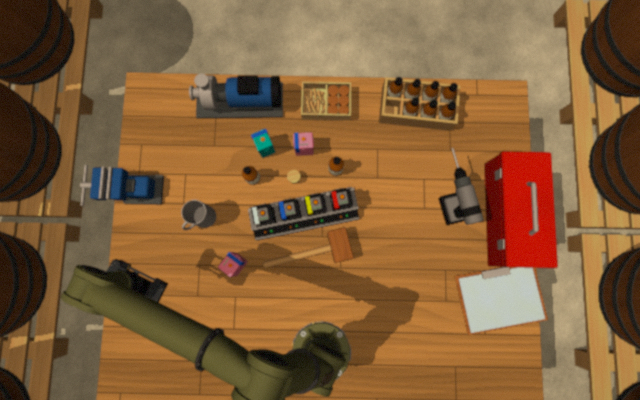

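View pics/side0.png

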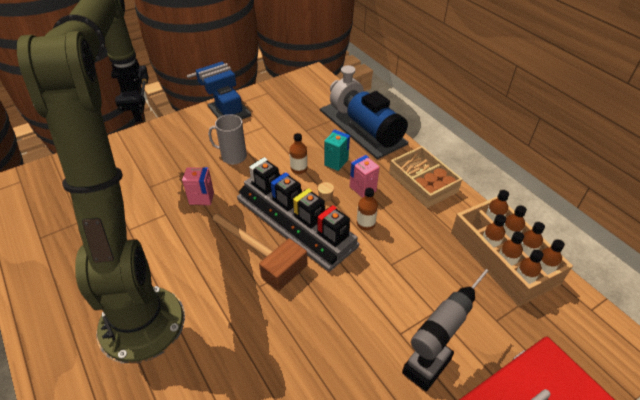

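Top view: four packs in the charger, white (263,214), blue (289,208), yellow (316,203) and red (342,198). In the side view the red one is at (335,222). The pink and turquoise boxes stand apart and are decoys. Next I'll measure the buttons and confirm the red pack in one crop.

```bash
cat > h.py <<'E'
import numpy as np,cv2
def ray(r,p):
    T=r["world_from_camera"];d=T[:3,:3]@np.linalg.solve(r["K"],[p[0],p[1],1.]);return T[:3,3],d/np.linalg.norm(d)
def onplane(r,p,z):
    o,d=ray(r,p);return o+d*(z-o[2])/d[2]
def proj(r,X):
    T=r["world_from_camera"];c=T[:3,:3].T@(np.asarray(X)-T[:3,3]);u=r["K"]@c;return u[:2]/u[2]
def blobs(r,box,lo,hi,amin=3):
    x0,y0,x1,y1=box;h=cv2.cvtColor(r["image"],cv2.COLOR_RGB2HSV)[y0:y1,x0:x1]
    n,_,st,ce=cv2.connectedComponentsWithStats(cv2.inRange(h,np.array(lo),np.array(hi)))
    return [(ce[i]+[x0,y0],int(st[i,4])) for i in range(1,n) if st[i,4]>=amin]
E
python3 - <<'E'
import pickle;from h import *
d=pickle.load(open("v0.pkl","rb"))
B={"top":(245,180,365,245),"side":(235,150,365,270)}
ims=[]
for n in B:
    r=d[n];x0,y0,x1,y1=B[n]
    for nm,lo,hi in(("orange",(8,150,110),(20,255,255)),("red",(0,170,120),(5,255,255)),("yel",(24,150,120),(34,255,255)),("blue",(105,130,80),(125,255,255))):
        for p,a in blobs(r,B[n],lo,hi): print(n,nm,p.round(1),a,onplane(r,p,.1455 if nm=="orange" else .14).round(4))
    ims.append(cv2.resize(r["image"][y0:y1,x0:x1,::-1],(600,325 if n=="top" else 554)if n=="top" else (300,277),interpolation=cv2.INTER_CUBIC))
c=np.zeros((602,600,3),np.uint8);c[:325]=ims[0];c[325:,:300]=ims[1];cv2.imwrite("pics/crop.png",c)
E
```

```text
top orange [304.4 210.7] 3797 [0.5267 0.0697 0.1455]
top orange [341.6 196.2] 16 [ 0.5832 -0.0667  0.1455]
top orange [315.2 201.6] 16 [0.5611 0.0303 0.1455]
top orange [288.6 207. ] 17 [0.5391 0.1279 0.1455]
top orange [262.  212.5] 16 [0.5167 0.2251 0.1455]
top red [334.7 199. ] 79 [ 0.5731 -0.0415  0.14  ]
top yel [308.3 204.3] 84 [0.5515 0.0561 0.14  ]
top blue [281.8 210.1] 81 [0.5279 0.1534 0.14  ]
side orange [324.2 191.2] 3007 [0.6096 0.027  0.1455]
side orange [355.3 154. ] 121 [0.7852 0.1122 0.1455]
side orange [261.8 233.6] 2652 [ 0.3759 -0.0163  0.1455]
side orange [264.8 165.5] 18 [0.5163 0.2218 0.1455]
side orange [347.3 166.1] 7 [0.7304 0.0792 0.1455]
side orange [286.7 180.8] 20 [0.5387 0.1253 0.1455]
side orange [309.8 197.4] 20 [0.5599 0.0284 0.1455]
side orange [328.1 203.8] 52 [ 0.5907 -0.0219  0.1455]
side orange [334.7 215.2] 22 [ 0.5819 -0.0691  0.1455]
side orange [292.5 226.5] 4 [ 0.4597 -0.0402  0.1455]
side orange [315.7 244.7] 3 [ 0.4789 -0.1292  0.1455]
side orange [235.6 247.6] 5 [ 0.2937 -0.0211  0.1455]
side orange [255.  248.7] 3 [ 0.3356 -0.0525  0.1455]
side orange [239.2 253.3] 6 [ 0.2929 -0.0436  0.1455]
side orange [312.8 264.7] 134 [ 0.4368 -0.1809  0.1455]
side orange [236.9 265.3] 33 [ 0.2703 -0.0755  0.1455]
side orange [338.7 267.5] 33 [ 0.4881 -0.2249  0.1455]
side orange [242.7 268. ] 3 [ 0.2789 -0.0912  0.1455]
side red [326.3 212.1] 103 [ 0.5711 -0.0422  0.14  ]
side yel [301.7 194.6] 84 [0.549  0.0559 0.14  ]
side blue [355.8 164.1] 59 [0.7619 0.0772 0.14  ]
side blue [277.7 180.3] 93 [0.5197 0.1475 0.14  ]
```

View pics/crop.png

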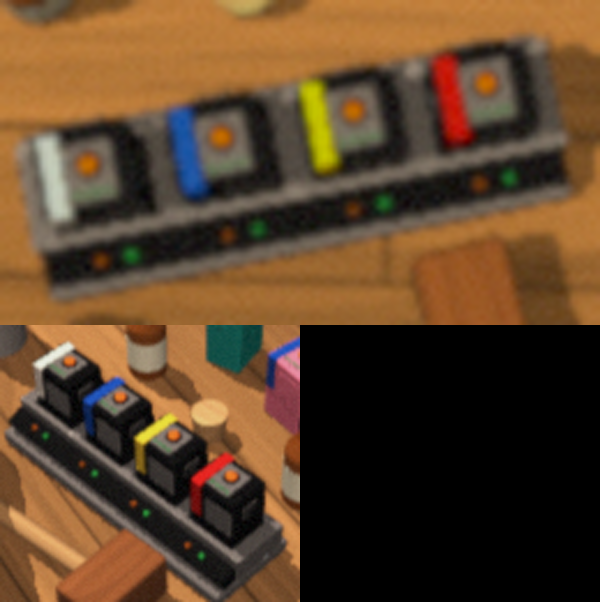

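The crop confirms red: the pack at crop (475,100) has a red tape loop on its left (+y) side. Its button is at (0.583, -0.068) from the top view and (0.582, -0.069) from the side view, and neighbouring buttons are 99.7 mm apart, as they should be. The charger is turned about 12.8°. First I'll close the fingers, rise and turn about 53° about tool z.

>>> move_arm(deltas=[{"linear": [0,0,-0.1],"turn": [0,0,0.95],"claw": 1},{"linear": [0,0,-0.1],"turn": [0,0,0.95],"claw": 1},{"linear": [0,0,-0.1],"turn": [0,0,0.95],"claw": 1},{"linear": [0,0,-0.1],"turn": [0,0,0.95],"claw": 1},{"linear": [0,0,-0.1],"turn": [0,0,0.95],"claw": 1},{"linear": [0,0,-0.1],"turn": [0,0,0.95],"claw": 1},{"linear": [0,0,-0.1],"turn": [0,0,0.95],"claw": 1},{"linear": [0,0,-0.1],"turn": [0,0,0.95],"claw": 1},{"linear": [0,0,-0.1],"turn": [0,0,0.95],"claw": 1},{"linear": [0,0,-0.1],"turn": [0,0,0.95],"claw": 1},{"linear": [0,0,-0.1],"turn": [0,0,0.95],"claw": 1},{"linear": [0,0,-0.1],"turn": [0,0,0.95],"claw": 1},{"linear": [0,0,-0.1],"turn": [0,0,0.95],"claw": 1},{"linear": [0,0,-0.1],"turn": [0,0,0.95],"claw": 1}], grip_force=20)

```text
time: 1.27
position: [0.2666, 0.5925, 0.2601]
tool_rot: [1.969, 2.448, -0.002]
ft_force: [0.1, -0.3, -0.2]
grip_width: 0.039
```

>>> move_arm(deltas=[{"linear": [-0.95,0.22,0],"turn": [0,0,0],"claw": 1},{"linear": [-0.95,0.22,0],"turn": [0,0,0],"claw": 1},{"linear": [-0.95,0.22,0],"turn": [0,0,0],"claw": 1},{"linear": [-0.95,0.22,0],"turn": [0,0,0],"claw": 1},{"linear": [-0.95,0.22,0],"turn": [0,0,0],"claw": 1},{"linear": [-0.95,0.22,0],"turn": [0,0,0],"claw": 1},{"linear": [-0.95,0.22,0],"turn": [0,0,0],"claw": 1},{"linear": [-0.95,0.22,0],"turn": [0,0,0],"claw": 1},{"linear": [-0.95,0.22,0],"turn": [0,0,0],"claw": 1},{"linear": [-0.95,0.22,0],"turn": [0,0,0],"claw": 1},{"linear": [-0.95,0.22,0],"turn": [0,0,0],"claw": 1},{"linear": [-0.95,0.22,0],"turn": [0,0,0],"claw": 1},{"linear": [-0.95,0.22,0],"turn": [0,0,0],"claw": 1},{"linear": [-0.95,0.22,0],"turn": [0,0,0],"claw": 1},{"linear": [-0.95,0.22,0],"turn": [0,0,0],"claw": 1},{"linear": [0,0,0],"turn": [0,0,0],"claw": 1},{"linear": [0,0,0],"turn": [0,0,0],"claw": 1}])

```text
time: 2.68
position: [0.457, 0.1952, 0.2605]
tool_rot: [-1.97, -2.447, 0.0]
ft_force: [-0.2, 0.7, -0.2]
grip_width: 0.008
```

>>> move_arm(deltas=[{"linear": [-0.95,0.22,0],"turn": [0,0,0],"claw": 1},{"linear": [-0.95,0.22,0],"turn": [0,0,0],"claw": 1},{"linear": [-0.95,0.22,0],"turn": [0,0,0],"claw": 1},{"linear": [-0.95,0.22,0],"turn": [0,0,0],"claw": 1},{"linear": [-0.95,0.22,0],"turn": [0,0,0],"claw": 1},{"linear": [-0.95,0.22,0],"turn": [0,0,0],"claw": 1},{"linear": [-0.95,0.22,0],"turn": [0,0,0],"claw": 1},{"linear": [-0.95,0.22,0],"turn": [0,0,0],"claw": 1},{"linear": [-0.95,0.22,0],"turn": [0,0,0],"claw": 1},{"linear": [-0.93,0.22,0],"turn": [0,0,0],"claw": 1},{"linear": [0,0,0.4],"turn": [0,0,0],"claw": 1},{"linear": [0,0,0.4],"turn": [0,0,0],"claw": 1},{"linear": [0,0,0.4],"turn": [0,0,0],"claw": 1},{"linear": [0,0,0.4],"turn": [0,0,0],"claw": 1},{"linear": [0,0,0.4],"turn": [0,0,0],"claw": 1},{"linear": [0,0,0],"turn": [0,0,0],"claw": 1},{"linear": [0,0,0],"turn": [0,0,0],"claw": 1}])

```text
time: 4.1
position: [0.5821, -0.0651, 0.1997]
tool_rot: [-1.962, -2.452, 0.001]
ft_force: [-0.1, -0.1, -0.2]
grip_width: 0.009
```

```bash
python3 - <<'E'
from bench import ctrl,cams
from h import *
s=ctrl.get_state();print(s["position"],s["ft_force"])
r=cams.get_image("side");im=r["image"][:,:,::-1]
tip=s["position"]-[0,0,.022];t=proj(r,tip);b=proj(r,[.5825,-.0685,.1455]);print(t,b)
c=cv2.resize(im[140:260,255:415],(800,600),interpolation=cv2.INTER_CUBIC)
cv2.circle(c,tuple(((t-[255,140])*5).astype(int)),4,(255,0,255),1);cv2.circle(c,tuple(((b-[255,140])*5).astype(int)),4,(0,255,0),1)
cv2.imwrite("pics/near.png",c)
E
```

```text
[ 0.58210516 -0.06505391  0.19971789] [-0.13406287 -0.14382919 -0.20575715]
[334.27143882 206.53243044] [334.7865383  214.96556814]
```

View pics/near.png

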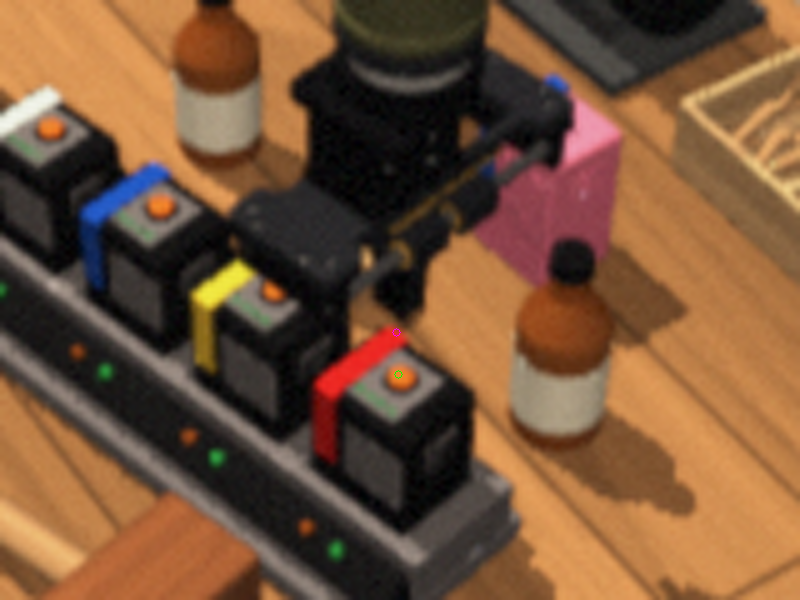

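The side crop shows the red button at crop (400,377), right where my projection puts it. The visible fingertip ends at about (400,312), some 20 crop px above the projected tip at (395,332). I need to resolve this, so I'll check the top view and an enlarged side view.

```bash
python3 - <<'E'
from bench import ctrl,cams
from h import *
s=ctrl.get_state();print(s["time"],s["position"])
out=[]
R=cv2.Rodrigues(s["tool_rot"])[0]
for n,(x,y) in(("side",(310,170)),("top",(317,170))):
    r=cams.get_image(n);im=r["image"][:,:,::-1]
    c=cv2.resize(im[y:y+60,x:x+50],(400,480),interpolation=cv2.INTER_CUBIC)
    for z in(0.022,0.0):
      P=[proj(r,s["position"]+R@np.array([a,b,z])) for a,b in((.0095,.015),(-.0095,.015),(-.0095,-.015),(.0095,-.015))]
      cv2.polylines(c,[((np.array(P)+.5-[x,y])*8).astype(np.int32)],True,(255,0,255) if z else (255,255,0),1)
    b=proj(r,[.5825,-.0685,.1455]);cv2.circle(c,tuple(((b+.5-[x,y])*8).astype(int)),4,(0,255,0),1)
    out.append(c)
cv2.imwrite("pics/near2.png",np.hstack(out))
E
```

```text
4.15 [ 0.58271354 -0.06544189  0.2006308 ]
```

View pics/near2.png

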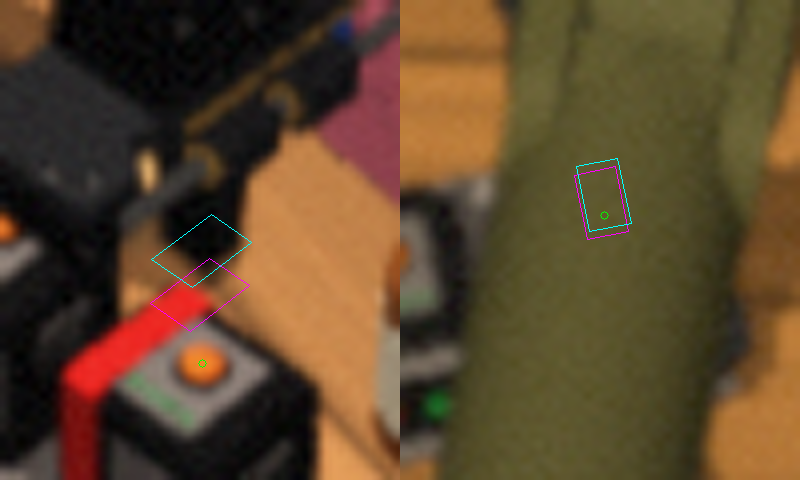

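Left panel (side): the finger's lower end is at about (205,265), above the predicted tip at (200,300), though left-right agrees. Right panel (top): the arm hides the tip. I'll brighten the image and use the difference from the first side image to get the true silhouette.

```bash
python3 - <<'E'
from bench import ctrl,cams
from h import *
import pickle
s=ctrl.get_state();r=cams.get_image("side");im=r["image"][:,:,::-1];old=pickle.load(open("v0.pkl","rb"))["side"]["image"][:,:,::-1]
R=cv2.Rodrigues(s["tool_rot"])[0]
x,y=295,145;f=8
def up(i):return cv2.resize(i[y:y+75,x:x+50],(400,600),interpolation=cv2.INTER_CUBIC)
g=(255*(im/255.)**.4).astype(np.uint8)
df=cv2.absdiff(im,old).max(2);m=cv2.cvtColor(((df>25)*255).astype(np.uint8),cv2.COLOR_GRAY2BGR)
o=[up(g),up(m)]
for c in o:
  for k in np.arange(-.05,.023,.012):
    p=(proj(r,s["position"]+R@[0,0,k])+.5-[x,y])*f;cv2.circle(c,tuple(p.astype(int)),3,(255,0,255),1)
  b=(proj(r,[.5825,-.0685,.1455])+.5-[x,y])*f;cv2.circle(c,tuple(b.astype(int)),4,(0,255,0),1)
cv2.imwrite("pics/near3.png",np.hstack(o))
E
```

```text
(no output)
```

View pics/near3.png

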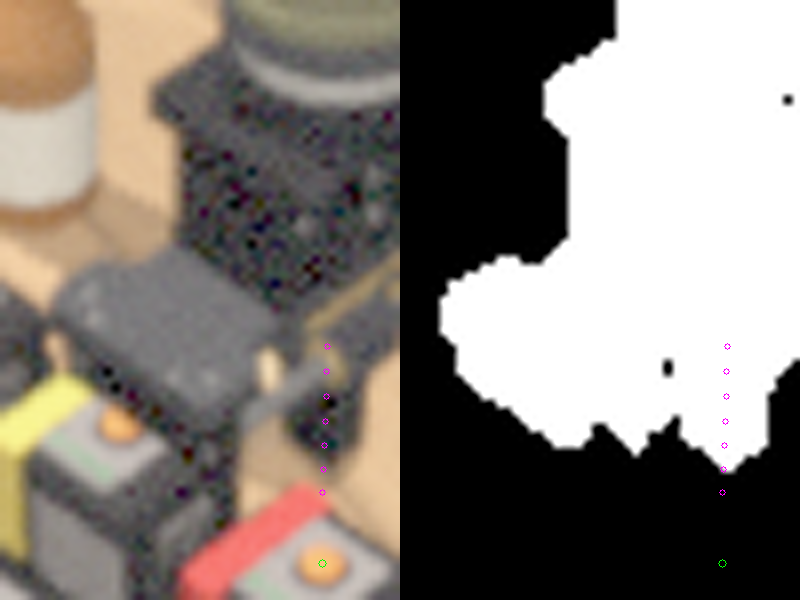

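Brightened: the tool axis is in line with the button left-right, but the finger ends about 4 px (~11 mm) short of the prediction. That is either a height offset or a shift along the viewing direction. The first images show the open hand in both views, so I'll compare with those.

```bash
python3 - <<'E'
from h import *
import pickle
d=pickle.load(open("v0.pkl","rb"));pos=np.array([.267,.593,.219]);R=cv2.Rodrigues(np.array([-.65908,-3.07135,.0029]))[0]
o=[]
for n,(x,y) in(("side",(105,60)),("top",(100,250))):
    r=d[n];im=r["image"][:,:,::-1];g=(255*(im/255.)**.45).astype(np.uint8)
    c=cv2.resize(g[y:y+75,x:x+50] if n=="side" else g[y:y+75,x:x+75],(400,600) if n=="side" else (400,400),interpolation=cv2.INTER_CUBIC)
    f=8 if n=="side" else 400/75
    for k,col in((.022,(255,0,255)),(0,(255,255,0)),(-.048,(0,255,0))):
        P=[proj(r,pos+R@[a,b,k]) for a,b in((.0095,.0435),(.0095,.0585),(-.0095,.0585),(-.0095,.0435))];Q=[proj(r,pos+R@[a,b,k]) for a,b in((.0095,-.0435),(.0095,-.0585),(-.0095,-.0585),(-.0095,-.0435))]
        for L in(P,Q):cv2.polylines(c,[((np.array(L)+.5-[x,y])*f).astype(np.int32)],True,col,1)
    o.append(cv2.copyMakeBorder(c,0,600-c.shape[0],0,0,cv2.BORDER_CONSTANT))
cv2.imwrite("pics/start.png",np.hstack(o))
E
```

```text
(no output)
```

View pics/start.png

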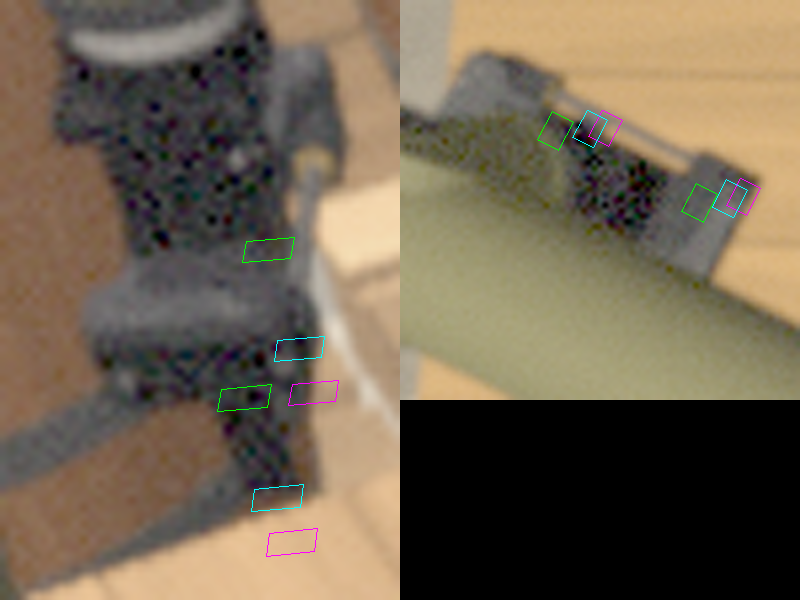

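The start pose shows the same thing: the finger line agrees sideways, but it ends about 17–20 mm short along its own axis, roughly at TCP level. So a height offset in the drawn fingers is most likely. Contact force will settle it, so I'll correct 3 mm sideways and descend slowly.

>>> move_arm(deltas=[{"linear": [-0.11,0,0],"turn": [0,0,0],"claw": 1},{"linear": [0,0,0.2],"turn": [0,0,0],"claw": 1},{"linear": [0,0,0.2],"turn": [0,0,0],"claw": 1},{"linear": [0,0,0.2],"turn": [0,0,0],"claw": 1},{"linear": [0,0,0.2],"turn": [0,0,0],"claw": 1},{"linear": [0,0,0.2],"turn": [0,0,0],"claw": 1},{"linear": [0,0,0],"turn": [0,0,0],"claw": 1},{"linear": [0,0,0],"turn": [0,0,0],"claw": 1}])

```text
time: 4.97
position: [0.5831, -0.0693, 0.17]
tool_rot: [-1.964, -2.451, 0.001]
ft_force: [1.2, 0.8, -0.3]
grip_width: 0.002
```

>>> move_arm(deltas=[{"linear": [0,0,0.05],"turn": [0,0,0],"claw": 1},{"linear": [0,0,0],"turn": [0,0,0],"claw": 1},{"linear": [0,0,0.05],"turn": [0,0,0],"claw": 1},{"linear": [0,0,0],"turn": [0,0,0],"claw": 1},{"linear": [0,0,0],"turn": [0,0,0],"claw": 1}])

```text
time: 5.38
position: [0.5836, -0.0693, 0.1678]
tool_rot: [1.965, 2.451, 0.0]
ft_force: [0.5, -0.2, 0.3]
grip_width: 0.003
```

```bash
python3 - <<'E'
from bench import ctrl,cams
from h import *
s=ctrl.get_state();print(s["position"],s["ft_force"])
r=cams.get_image("side");im=r["image"][:,:,::-1];g=(255*(im/255.)**.5).astype(np.uint8)
x,y=300,170
c=cv2.resize(g[y:y+60,x:x+70],(700,600),interpolation=cv2.INTER_CUBIC);cv2.imwrite("pics/low.png",c)
E
```

```text
[ 0.58355907 -0.06932948  0.16776626] [ 0.51068358 -0.22915395  0.3097312 ]
```

View pics/low.png

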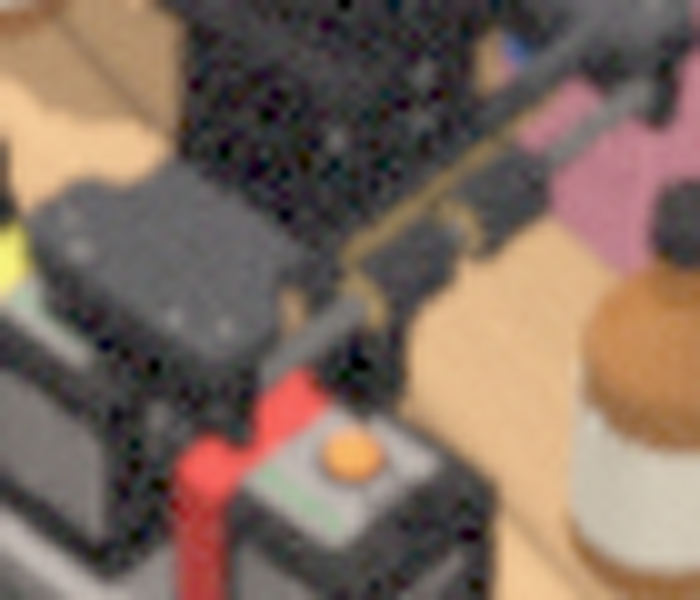

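The nominal tip is at button height, but there's no force (0.3 N) and the image shows a gap: finger end at crop (370,400), button at (352,452). I'll probe down in small steps and watch the force.

>>> move_arm(deltas=[{"linear": [0.03,-0.03,0.05],"turn": [0,0,0],"claw": 1},{"linear": [0,0,0],"turn": [0,0,0],"claw": 1},{"linear": [0,0,0],"turn": [0,0,0],"claw": 1}])

```text
time: 5.68
position: [0.5823, -0.0686, 0.1661]
tool_rot: [-1.965, -2.451, 0.0]
ft_force: [-0.5, -0.7, 0.0]
grip_width: 0.007
```

>>> move_arm(deltas=[{"linear": [0,0,0.05],"turn": [0,0,0],"claw": 1},{"linear": [0,0,0],"turn": [0,0,0],"claw": 1},{"linear": [0,0,0],"turn": [0,0,0],"claw": 1}])

```text
time: 5.93
position: [0.5824, -0.0686, 0.1646]
tool_rot: [-1.965, -2.451, 0.0]
ft_force: [-0.3, -0.1, -0.0]
grip_width: 0.011
```

>>> move_arm(deltas=[{"linear": [0,0,0.05],"turn": [0,0,0],"claw": 1},{"linear": [0,0,0],"turn": [0,0,0],"claw": 1},{"linear": [0,0,0],"turn": [0,0,0],"claw": 1}])

```text
time: 6.18
position: [0.5824, -0.0686, 0.163]
tool_rot: [-1.965, -2.451, 0.0]
ft_force: [-0.3, -0.5, -0.3]
grip_width: 0.006
```

>>> move_arm(deltas=[{"linear": [0,0,0.04],"turn": [0,0,0],"claw": 1},{"linear": [0,0,0],"turn": [0,0,0],"claw": 1},{"linear": [0,0,0],"turn": [0,0,0],"claw": 1}])

```text
time: 6.43
position: [0.5824, -0.0687, 0.1619]
tool_rot: [-1.965, -2.451, 0.0]
ft_force: [0.8, 0.3, 0.1]
grip_width: 0.002
```

```bash
python3 - <<'E'
from bench import ctrl,cams
from h import *
import pickle
s=ctrl.get_state();print(s["position"],s["ft_force"])
r=cams.get_image("side");im=r["image"][:,:,::-1];old=pickle.load(open("v0.pkl","rb"))["side"]["image"][:,:,::-1]
x,y=310,180
g=lambda i:cv2.resize((255*(i/255.)**.5).astype(np.uint8)[y:y+50,x:x+40],(400,500),interpolation=cv2.INTER_CUBIC)
cv2.imwrite("pics/low2.png",np.hstack([g(im),g(old)]))
E
```

```text
[ 0.58236318 -0.06865497  0.1618784 ] [0.80119572 0.34609017 0.09618531]
```

View pics/low2.png

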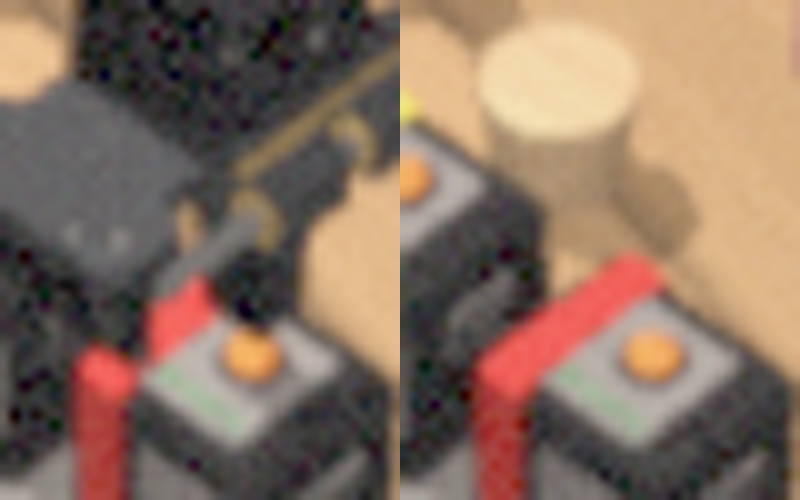

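The finger end, at about (258,310) left, now overlaps the far part of the pack's top in the image without any force, although the nominal tip height is 140 mm. So the fingers really do end higher than stated, and left-right they are within about 1 px of the button. I'll go on in 3 mm calls, less than the button's travel, watching the force.

>>> move_arm(deltas=[{"linear": [0,0,0.05],"turn": [0,0,0],"claw": 1},{"linear": [0,0,0.05],"turn": [0,0,0],"claw": 1},{"linear": [0,0,0],"turn": [0,0,0],"claw": 1},{"linear": [0,0,0],"turn": [0,0,0],"claw": 1}])

```text
time: 6.82
position: [0.5823, -0.0687, 0.1588]
tool_rot: [-1.965, -2.451, 0.0]
ft_force: [0.5, 0.2, 0.0]
grip_width: 0.007
```

```bash
python3 - <<'E'
from bench import ctrl
s=ctrl.get_state();print(s["time"],s["position"],s["ft_force"],s["torque"])
E
```

```text
6.8167 [ 0.58229411 -0.06865786  0.15879645] [0.51069341 0.16071602 0.02569079] [-0.08328485  0.05006529 -0.01724421]
```

>>> move_arm(deltas=[{"linear": [0,0,0.05],"turn": [0,0,0],"claw": 1},{"linear": [0,0,0.05],"turn": [0,0,0],"claw": 1},{"linear": [0,0,0],"turn": [0,0,0],"claw": 1},{"linear": [0,0,0],"turn": [0,0,0],"claw": 1}])

```text
time: 7.15
position: [0.5823, -0.0686, 0.1558]
tool_rot: [-1.965, -2.451, 0.0]
ft_force: [-0.2, 0.9, -0.8]
grip_width: 0.007
```

```bash
python3 - <<'E'
from bench import ctrl,cams
from h import *
import pickle
s=ctrl.get_state();print(s["position"],s["ft_force"])
r=cams.get_image("side");im=r["image"][:,:,::-1];cv2.imwrite("pics/raw.png",im)
old=pickle.load(open("v0.pkl","rb"))["side"]["image"][:,:,::-1]
df=cv2.absdiff(im,old).max(2)[200:222,322:350]
print("\n".join("%d "%(200+i)+"".join("#" if v>40 else "." for v in row) for i,row in enumerate(df)))
h=cv2.cvtColor(im,cv2.COLOR_BGR2HSV);m=cv2.inRange(h,(8,150,110),(20,255,255))[208:222,325:345];ys,xs=m.nonzero();print(len(xs),xs.mean()+325,ys.mean()+208)
E
```

```text
[ 0.58234678 -0.0686294   0.1558128 ] [-0.24714266  0.93253298 -0.75673019]
200 ...####################.....
201 ...########...#########.....
202 ...########....#######......
203 ...###.#####....#####.......
204 ...###.#####....####........
205 #..###..######.####.........
206 #..################.........
207 #..################.........
208 ...################.........
209 ...################.........
210 ..#####.#######.##..........
211 .#####..#########...........
212 ####....#########...........
213 ####......#######...........
214 ####.......#####............
215 ####........####............
216 ####.........##.............
217 ###..............#..........
218 ##.............###..........
219 ..............###...........
220 ..............#.#...........
221 ............................
37 338.64864864864865 212.72972972972974
```

>>> move_arm(deltas=[{"linear": [0,0,0.05],"turn": [0,0,0],"claw": 1},{"linear": [0,0,0],"turn": [0,0,0],"claw": 1},{"linear": [0,0,0],"turn": [0,0,0],"claw": 1}])

```text
time: 7.45
position: [0.5824, -0.0686, 0.1544]
tool_rot: [-1.965, -2.451, 0.0]
ft_force: [-0.2, -0.7, 0.4]
grip_width: 0.004
```

>>> move_arm(deltas=[{"linear": [0,0,0.05],"turn": [0,0,0],"claw": 1},{"linear": [0,0,0],"turn": [0,0,0],"claw": 1},{"linear": [0,0,0],"turn": [0,0,0],"claw": 1}])

```text
time: 7.7
position: [0.5824, -0.0686, 0.1529]
tool_rot: [-1.965, -2.451, -0.0]
ft_force: [0.1, -0.3, 1.0]
grip_width: -0.0
```

>>> move_arm(deltas=[{"linear": [0,0,0.04],"turn": [0,0,0],"claw": 1},{"linear": [0,0,0],"turn": [0,0,0],"claw": 1},{"linear": [0,0,0],"turn": [0,0,0],"claw": 1}])

```text
time: 7.95
position: [0.5824, -0.0686, 0.1517]
tool_rot: [-1.965, -2.451, -0.0]
ft_force: [-0.2, -0.1, -0.5]
grip_width: 0.004
```

```bash
python3 - <<'E'
from bench import ctrl,cams
from h import *
r=cams.get_image("side");s=ctrl.get_state();print(s["position"],s["ft_force"])
im=r["image"][:,:,::-1]
x,y=310,180
cv2.imwrite("pics/low3.png",cv2.resize((255*(im/255.)**.5).astype(np.uint8)[y:y+50,x:x+50],(600,600),interpolation=cv2.INTER_CUBIC))
E
```

```text
[ 0.58242278 -0.0686408   0.15174109] [ 0.73101094 -0.10138451 -0.44248112]
```

View pics/low3.png

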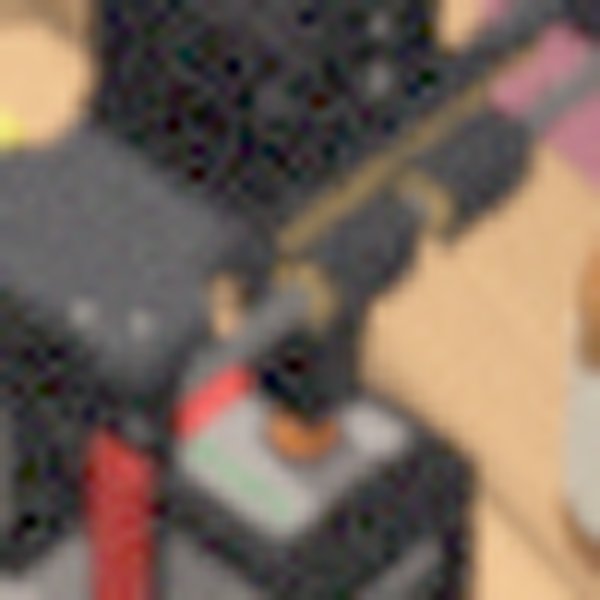

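The finger end at crop (305,415) is now in line with the button at (303,435) and covers its far half. There's still no contact, and I estimate 5–8 mm to go. The gripper's body stays above 190 mm, clear of the 150 mm bottle.

>>> move_arm(deltas=[{"linear": [0,0,0.05],"turn": [0,0,0],"claw": 1},{"linear": [0,0,0.04],"turn": [0,0,0],"claw": 1},{"linear": [0,0,0],"turn": [0,0,0],"claw": 1},{"linear": [0,0,0],"turn": [0,0,0],"claw": 1}])

```text
time: 8.33
position: [0.5823, -0.0687, 0.1489]
tool_rot: [-1.965, -2.451, 0.0]
ft_force: [-0.2, -0.0, -0.6]
grip_width: 0.005
```

>>> move_arm(deltas=[{"linear": [0,0,0.04],"turn": [0,0,0],"claw": 1},{"linear": [0,0,0],"turn": [0,0,0],"claw": 1},{"linear": [0,0,0],"turn": [0,0,0],"claw": 1}])

```text
time: 8.58
position: [0.5824, -0.0686, 0.1478]
tool_rot: [-1.965, -2.451, -0.0]
ft_force: [0.4, -0.4, -0.4]
grip_width: 0.004
```

>>> move_arm(deltas=[{"linear": [0,0,0.05],"turn": [0,0,0],"claw": 1},{"linear": [0,0,0],"turn": [0,0,0],"claw": 1},{"linear": [0,0,0],"turn": [0,0,0],"claw": 1}])

```text
time: 8.83
position: [0.5824, -0.0686, 0.1463]
tool_rot: [-1.965, -2.451, 0.0]
ft_force: [-0.7, 0.3, 0.7]
grip_width: 0.005
```

>>> move_arm(deltas=[{"linear": [0,0,0.04],"turn": [0,0,0],"claw": 1},{"linear": [0,0,0],"turn": [0,0,0],"claw": 1},{"linear": [0,0,0],"turn": [0,0,0],"claw": 1}])

```text
time: 9.08
position: [0.5824, -0.0686, 0.1451]
tool_rot: [-1.965, -2.451, -0.0]
ft_force: [0.5, 0.6, 1.0]
grip_width: 0.008
```

```bash
python3 - <<'E'
from bench import ctrl,cams
from h import *
r=cams.get_image("side");s=ctrl.get_state();print(s["position"],s["ft_force"])
im=r["image"][:,:,::-1]
x,y=310,180
cv2.imwrite("pics/low4.png",cv2.resize((255*(im/255.)**.5).astype(np.uint8)[y:y+50,x:x+50],(600,600),interpolation=cv2.INTER_CUBIC))
E
```

```text
[ 0.58242346 -0.06867386  0.14512999] [ 0.35853811  0.8898776  -0.29244332]
```

View pics/low4.png

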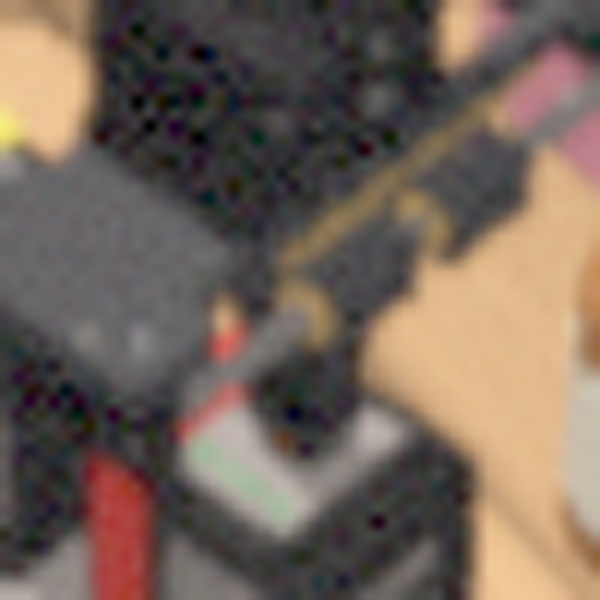

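The finger now covers almost the whole button, with its end at crop (310,450), so contact is near. I'll take 1 mm steps.

>>> move_arm(deltas=[{"linear": [0,0,0.04],"turn": [0,0,0],"claw": 1},{"linear": [0,0,0],"turn": [0,0,0],"claw": 1},{"linear": [0,0,0],"turn": [0,0,0],"claw": 1}])

```text
time: 9.38
position: [0.5824, -0.0686, 0.1439]
tool_rot: [-1.965, -2.451, 0.0]
ft_force: [-0.1, -0.3, 0.2]
grip_width: 0.003
```

>>> move_arm(deltas=[{"linear": [0,0,0.04],"turn": [0,0,0],"claw": 1},{"linear": [0,0,0],"turn": [0,0,0],"claw": 1},{"linear": [0,0,0],"turn": [0,0,0],"claw": 1}])

```text
time: 9.63
position: [0.5824, -0.0686, 0.1427]
tool_rot: [-1.965, -2.451, 0.0]
ft_force: [0.0, 0.9, 0.7]
grip_width: 0.003
```

>>> move_arm(deltas=[{"linear": [0,0,0.04],"turn": [0,0,0],"claw": 1},{"linear": [0,0,0],"turn": [0,0,0],"claw": 1},{"linear": [0,0,0],"turn": [0,0,0],"claw": 1}])

```text
time: 9.88
position: [0.5826, -0.0687, 0.1418]
tool_rot: [1.965, 2.451, 0.001]
ft_force: [-0.1, 0.2, 2.4]
grip_width: 0.006
```

```bash
python3 - <<'E'
from bench import ctrl,cams
from h import *
import pickle
f=[]
for i in range(4):
    r=cams.get_image("side");s=ctrl.get_state();f.append(s["ft_force"])
print(s["position"],np.mean(f,0))
im=r["image"][:,:,::-1];cv2.imwrite("pics/low5.png",cv2.resize((255*(im/255.)**.5).astype(np.uint8)[180:230,310:360],(600,600),interpolation=cv2.INTER_CUBIC))
old=pickle.load(open("v0.pkl","rb"))["side"]["image"][:,:,::-1]
df=cv2.absdiff(im,old).max(2)[206:228,322:350]
print("\n".join("%d "%(206+i)+"".join("#" if v>40 else "." for v in row) for i,row in enumerate(df)))
E
```

```text
[ 0.58258341 -0.06870544  0.14177005] [-0.30870553 -0.25861029  1.81530143]
206 ...###.#######.#######......
207 ...###.#############........
208 ...###.############.........
209 #..###.#######.####.........
210 ...############.###.........
211 .################...........
212 ##################..........
213 ##################..........
214 #######.###########.........
215 ######...#########..........
216 #####.....########..........
217 ####.......#####.##.........
218 ###.........#######.........
219 ##...........####...........
220 #............##.............
221 ............................
222 ............................
223 ............................
224 ............................
225 ............................
226 ............................
227 ............................
```

Contact: mean 1.8 N with the finger's near corner at pixel (335.5,220), where a 19×30 mm tip centred on the button should be. Pressing on gently.

>>> move_arm(deltas=[{"linear": [0,0,0.04],"turn": [0,0,0],"claw": 1},{"linear": [0,0,0.03],"turn": [0,0,0],"claw": 1},{"linear": [0,0,0],"turn": [0,0,0],"claw": 1},{"linear": [0,0,0],"turn": [0,0,0],"claw": 1}])

```text
time: 10.42
position: [0.5826, -0.0686, 0.1397]
tool_rot: [1.965, 2.451, 0.001]
ft_force: [0.3, -0.3, 3.6]
grip_width: 0.004
```

>>> move_arm(deltas=[{"linear": [0,0,0.03],"turn": [0,0,0],"claw": 1},{"linear": [0,0,0],"turn": [0,0,0],"claw": 1},{"linear": [0,0,0],"turn": [0,0,0],"claw": 1}])

```text
time: 10.67
position: [0.5826, -0.0687, 0.1388]
tool_rot: [1.965, 2.451, 0.0]
ft_force: [-1.1, 0.7, 4.8]
grip_width: 0.004
```

The force rises about 1 N per mm, as the button's spring should, and the travel is about 3 mm. A touch more, then hold.

>>> move_arm(deltas=[{"linear": [0,0,0.02],"turn": [0,0,0],"claw": 1},{"linear": [0,0,0],"turn": [0,0,0],"claw": 1},{"linear": [0,0,0],"turn": [0,0,0],"claw": 1},{"linear": [0,0,0],"turn": [0,0,0],"claw": 1},{"linear": [0,0,0],"turn": [0,0,0],"claw": 1},{"linear": [0,0,0],"turn": [0,0,0],"claw": 1},{"linear": [0,0,0],"turn": [0,0,0],"claw": 1},{"linear": [0,0,0],"turn": [0,0,0],"claw": 1},{"linear": [0,0,0],"turn": [0,0,0],"claw": 1},{"linear": [0,0,0],"turn": [0,0,0],"claw": 1},{"linear": [0,0,0],"turn": [0,0,0],"claw": 1},{"linear": [0,0,0],"turn": [0,0,0],"claw": 1}])

```text
time: 11.67
position: [0.5826, -0.0687, 0.1385]
tool_rot: [1.965, 2.451, 0.001]
ft_force: [-1.9, 0.1, 7.1]
grip_width: 0.006
```

>>> move_arm(deltas=[{"linear": [0,0,0],"turn": [0,0,0],"claw": 1},{"linear": [0,0,0],"turn": [0,0,0],"claw": 1},{"linear": [0,0,0],"turn": [0,0,0],"claw": 1},{"linear": [0,0,0],"turn": [0,0,0],"claw": 1},{"linear": [0,0,0],"turn": [0,0,0],"claw": 1},{"linear": [0,0,0],"turn": [0,0,0],"claw": 1},{"linear": [0,0,0],"turn": [0,0,0],"claw": 1},{"linear": [0,0,0],"turn": [0,0,0],"claw": 1},{"linear": [0,0,0],"turn": [0,0,0],"claw": 1},{"linear": [0,0,0],"turn": [0,0,0],"claw": 1},{"linear": [0,0,0],"turn": [0,0,0],"claw": 1},{"linear": [0,0,0],"turn": [0,0,0],"claw": 1},{"linear": [0,0,0],"turn": [0,0,0],"claw": 1}])

```text
time: 12.75
position: [0.5826, -0.0687, 0.1385]
tool_rot: [1.965, 2.451, 0.001]
ft_force: [-1.5, -0.3, 6.0]
grip_width: 0.006
```

It has been fully down (6–7 N) for 2.1 s. Letting go straight up by 15 cm.

>>> move_arm(deltas=[{"linear": [0,0,0],"turn": [0,0,0],"claw": 1},{"linear": [0,0,-0.1],"turn": [0,0,0],"claw": 1},{"linear": [0,0,-0.2],"turn": [0,0,0],"claw": 1},{"linear": [0,0,-0.4],"turn": [0,0,0],"claw": 1},{"linear": [0,0,-0.5],"turn": [0,0,0],"claw": 1},{"linear": [0,0,-0.5],"turn": [0,0,0],"claw": 1},{"linear": [0,0,-0.5],"turn": [0,0,0],"claw": 1},{"linear": [0,0,-0.5],"turn": [0,0,0],"claw": 1},{"linear": [0,0,-0.5],"turn": [0,0,0],"claw": 1},{"linear": [0,0,-0.5],"turn": [0,0,0],"claw": 1},{"linear": [0,0,-0.5],"turn": [0,0,0],"claw": 1},{"linear": [0,0,-0.5],"turn": [0,0,0],"claw": 1},{"linear": [0,0,-0.3],"turn": [0,0,0],"claw": 1},{"linear": [0,0,0],"turn": [0,0,0],"claw": 1},{"linear": [0,0,0],"turn": [0,0,0],"claw": 1},{"linear": [0,0,0],"turn": [0,0,0],"claw": 1}])

```text
time: 14.08
position: [0.5819, -0.0685, 0.2871]
tool_rot: [-1.964, -2.451, 0.001]
ft_force: [0.0, -0.5, -0.1]
grip_width: 0.004
```

```bash
python3 - <<'E'
from bench import ctrl,cams
from h import *
import pickle
r=cams.get_image("side");s=ctrl.get_state();print(s["position"],s["ft_force"])
im=r["image"];old=pickle.load(open("v0.pkl","rb"))["side"]["image"]
d=cv2.absdiff(im,old).max(2);print("changed px pack_red box",(d[207:250,315:352]>40).sum())
for p,a in blobs(r,(325,207,345,222),(8,150,110),(20,255,255)):print(p,a)
cv2.imwrite("pics/end.png",im[:,:,::-1])
E
```

```text
[ 0.58183354 -0.06850837  0.28683701] [-0.62572966 -0.32324015  0.24496563]
changed px pack_red box 0
[326.125 207.625] 8
[341.10810811 208.94594595] 37
[334.60869565 215.2173913 ] 23
```

View pics/end.png

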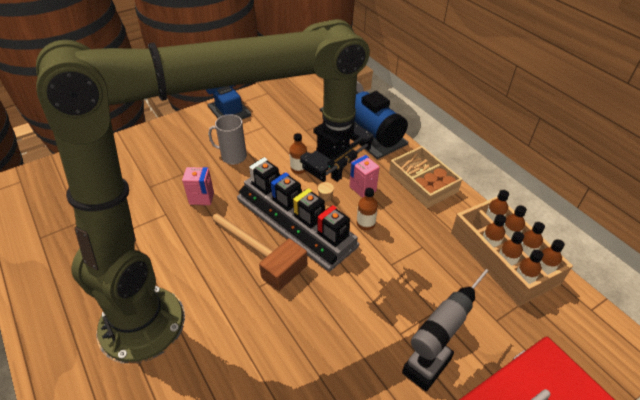

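The end picture shows the hand clear at about (340,150) and all four packs seated. The red pack is unchanged, with its button at (334.6,215.2) as before. Bottles, bung, mallet, cup and drill look as they were.

```bash
python3 -c "
from bench import ctrl;print(ctrl.close_job())"
```

```text
the job is handed in; nothing more can be done
None
```

I pressed the charge button on the red-taped pack, held it down for about 2.1 s, released it and drew the hand back about 15 cm straight up. The job was handed in at about 14 s of the 32 s allowed.

- **Press:** contact came at about 1.8 N, and the force rose about 1 N per mm as the button's spring should. It read 6–7 N while fully down, well under the 30 N limit. The 3.5 mm travel is inferred from force and hand height, as I could not read the button joint directly.
- **Final checks:** wrist force is back to noise, and there are no changed pixels in the image area around the red pack. Its button is at its original pixel. By eye, the other packs and bench items look undisturbed.
- **What disagreed:** the closed fingertips touched the button with the TCP at 142 mm, while the stated 22 mm tip offset implied 167.5 mm. I therefore relied on the side view and small force-checked steps instead of that number. I did not find the cause.

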